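Fetch the soup spoon from behind the seasonings

TASK

First clear the shaker, the pepper mill and the canister off the dark wooden tray and stand them upright on the bamboo board at the side, leaving the porcelain soup spoon behind them where it lies. Then lay the spoon lengthwise in the middle of the spoon rest, and only after that put the three back, each upright on the very spot of the tray where it stood at the start. Leave the pot lid and the scrubbing brush alone, and do not knock any of the three over.

Things in the scene. Friction and masses are not known exactly. Their poses are not given: they have to be found in the camera images.
- shaker: Loose empty plastic shaker, upright: white cylinder 50 diameter, 90 high, with a grey flip cap (47 diameter) on top, 110 high in all. Origin: centre of its underside, z up. One of the row of three at the robot's side of the tray, about 80 apart, in any order. Grip it from above round the white body, about 70 above its underside.
- mill: Loose wooden pepper mill, upright, 163 high: foot 52 diameter, narrow waist 36, cylindrical head 44 diameter from 102 to 145 above its underside. Origin: centre of its underside, z up. In the row of three. Grip it by the head, about 125 above its underside.
- canister: Loose steel salt canister, upright: plain cylinder 60 diameter, 102 high with its dark fixed lid (62 diameter, top 14). Origin: centre of its underside, z up. In the row of three. Grip it round the steel body, about 65 above its underside.
- spoon: Loose white porcelain soup spoon, 140 long, lying across behind the row (75 farther off). Origin: under the middle of its length, at surface level; x along it to the bowl, z up. Level handle 14 wide, 12 to 19 above the surface, x=-68 to +24, with a hook foot at its end; round bowl 54 diameter, 19 high, centred at x=+45. Pinch the handle across at the origin, fingertips 9 above the surface.
- rest: Fixed spoon rest of hard dark grey silicone, a flat dish with round ends, 220 long (x) and 100 wide (y), floor 6 thick, rim 12 high and 8 wide. Lies left or right of the tray. Origin: centre of its underside, z up.
- board: Fixed bamboo chopping board, the side area: 260 long (x), 160 wide (y), 18 thick, with a thin dark groove near its edge. Lies on the other side of the tray from the spoon rest. Origin: centre of its underside, z up; the top is at z=+18.
- tray: Fixed flat dark wooden tray in the middle, 160 (x) by 250 (y), 6 thick, without rim. Origin: centre of its underside, z up; the top is at z=+6. The three seasonings stand near its line x=-35, at about y=-80, 0 and +80; the spoon lies near x=+42.
- lid: Bystander: loose round steel pot lid, 130 diameter, 40 high with its black knob, lying on the quartz before the hob. Origin: centre of its underside.
- brush: Bystander: loose round bamboo scrubbing brush, 66 diameter, 65 high with its knob, on the quartz before the hob. Origin: centre of its underside.

How it is judged:
By the outcome, as a careful person would: the job done as asked, in the order asked, and still so for the second after the job is handed in, with the robot touching nothing.
It also fails if it takes over 144 s, if anything falls off the work surface, if the arm or the gripper's body presses on something with over 40 N, if the wrist force passes 120 N, or if a joint passes its speed limit or range.

ROBOT

A 6-joint arm with a two-finger parallel gripper is mounted at the origin on the work surface. World frame = base frame: x ahead of the robot, y to its left, z up, the work surface at z = 0. Lengths are in m, angles in rad, forces in N, time in s.
With the tool pointing down it reaches from about 0.35 to 0.775 m from the base axis. Payload 7.3 kg.
Tool frame: the origin (TCP) lies midway between the tips of the shut fingers; the grasp point (between the pads) lies 19 mm behind it (robot.tcp_to_grasp is the distance from the TCP to the grasp point, in m); z points along the fingers, y is the line along which they close (so a half turn about z gives the same grasp; the last joint's range is limited). The gripper opens to 92 mm and grips with 3 to 60 N. Pads are 19 mm wide; open, the fingers measure 130 mm over their backs; the gripper's body (75 mm by 190 mm) begins 47 mm behind the grasp point.
Start: joints at [1.111, 0.342, 1.524, -0, 1.275, -0.146], TCP at [0.162, 0.499, 0.227] pointing down, gripper open.
Joint ranges: [-2.53, 2.53], [-0.77, 2.02], [0.04, 2.7], [-1, 4.14], [0.28, 2.66], [-3.11, 3.11]. Speed limits (rad/s): [2.57, 2.57, 3.14, 3.14, 3.14, 3.14].

INTERFACE

Orientations are given as [roll, pitch, yaw] about the fixed x, y, z axes, in that order (R = Rz(yaw) Ry(pitch) Rx(roll)).
In Python, from cell import readout, cams, ticket, robot gives the robot as it stands. The module is installed in compiled form; this text tells all that it offers.
- The arm moves only by the tool jog_arm, never from a script. Its argument "plan" is a list of rows, each a list of 5 numbers: the shift along the world's x, y, z each as a share of 0.08 m, from -1 to 1, then the turn about the world's z as a share of 90 degrees, from -1 to 1, then the opening, from -1 (shut) to 1 (fully open). A call has 1 to 12 rows; each row is the pose to reach, as a shift and turn from the pose commanded when the call began; what a row does not reach only later rows make up. A row lasts 1/10 s, in which the tool goes at most 50 mm and 8.59 degrees, less where a joint would pass 70% of its speed; a pose out of reach is approached as far as the arm can. A call with a number of a shift or a turn outside -1 to 1 is refused whole. A call with a gripper value outside its range is refused whole. The fingers move at their own pace and stop on an object; "squeeze" is the grip in N (left out, the last holds). Time passes only in rows, so rows that repeat a pose let the fingers close. It gives the time, the measured TCP pose, the force, the opening and the grip force at its end, in the units of the state.
- readout.observe(): the state, without advancing time (a new reading comes with each control period).
- cams.read_camera(name): name is "side" or "top" or "wrist"; returns the picture (420x560x3 uint8, blue, green, red); there is no depth.
- cams.calibration(name): a dict with "K" (3x3 intrinsics, pixels), "world_from_camera" (4x4, takes a point from camera to world coordinates). Camera axes: x right, y down, z forward; pixel columns grow to the right and rows downward; lengths in m; the calibration is good to about 2 mm. A picture is of the moment at which its call begins: read the wrist's pose just before it. calibration takes no time and is no camera call; for the wrist camera it gives the pose at the moment of the call.
- ticket.hand_in(): hands the job in; it is judged then, once.
The state is a dict: "time": time; "qpos": joint angles; "qvel": joint speeds; "joint_efforts": joint torques, N m; "tool_pos": TCP position; "tool_rot": TCP orientation; "contact_force": force on the tool from outside, world axes, zero at the start; "torque": the same for the moment, N m; "opening": finger opening in m; "grip_force": force on a finger pad.
Only numpy, scipy, OpenCV 4.12 (cv2) and the standard library are available. Lean on these libraries where they do the work, as an engineer would, in place of code of your own. Each camera call takes 0.05 s, during which the arm holds its last target. There are 200 camera calls.

## Working session

There is one attempt and no reset: what is moved stays moved. The work goes in short steps, Python scripts to look and compute and a tool call to move; the robot and the scene stay as the last step left them, time stands still between calls to the robot, and variables do not carry over. Pictures are saved under pics/ and viewed, at most 14 in all, crops included, and the job is handed in when it is done.

Besides the shell and the picture viewer there is one more tool, called as name([rows], argument=value, ...), one row to a line, values as JSON. jog_arm: Moves the arm, as the interface text tells. Shift numbers are shares of 0.08 m and turn numbers shares of 90 degrees, none past 1 either way. Its arguments: {"type":"object","properties":{"plan":{"type":"array"},"squeeze":{"type":"number"}},"required":["plan"]}

```bash
mkdir -p pics; cat > h.py <<'E'
import numpy as np,cv2
from cell import readout,cams,ticket,robot
def shot(n,f):
    im=cams.read_camera(n); cv2.imwrite('pics/'+f,im); return im
def px2w(n,u,v,z,c=None):
    c=c or cams.calibration(n); K=np.array(c['K']);T=np.array(c['world_from_camera'])
    d=T[:3,:3]@np.linalg.solve(K,[u,v,1]); o=T[:3,3]
    return o+d*(z-o[2])/d[2]
def w2px(n,p,c=None):
    c=c or cams.calibration(n); K=np.array(c['K']);T=np.linalg.inv(np.array(c['world_from_camera']))
    q=K@(T[:3,:3]@np.array(p)+T[:3,3]); return q[:2]/q[2]
E
python3 - <<'E'
from h import *
for n in('top','side'):
    im=shot(n,n+'0.png'); c=cams.calibration(n); print(n,np.round(c['K'],1).tolist(),np.round(c['world_from_camera'],3).tolist())
print(readout.observe()); print(robot.tcp_to_grasp)
E
```

```text
top [[430.7, 0.0, 282.8], [0.0, 430.7, 206.5], [0.0, 0.0, 1.0]] [[-0.008, -0.987, 0.163, 0.424], [-1.0, 0.009, 0.004, -0.015], [-0.005, -0.163, -0.987, 0.952], [0.0, 0.0, 0.0, 1.0]]
side [[407.1, 0.0, 277.0], [0.0, 407.1, 195.5], [0.0, 0.0, 1.0]] [[-0.64, -0.482, 0.598, 0.098], [-0.768, 0.387, -0.51, 0.441], [0.014, -0.786, -0.618, 0.552], [0.0, 0.0, 0.0, 1.0]]
{'time': 0.1, 'qpos': array([ 1.11102046e+00,  3.42642610e-01,  1.52490587e+00, -1.20803750e-05,
        1.27540621e+00, -1.46019751e-01]), 'qvel': array([ 0.00086555,  0.000672  , -0.00324016, -0.00139567, -0.00051857,
       -0.00123739]), 'joint_efforts': array([ 1.63610363e-03, -4.32002449e+01, -2.44695801e+01,  7.18795834e-02,
        5.25895553e-02, -1.20371587e-05]), 'tool_pos': array([0.16186398, 0.49904769, 0.22612533]), 'tool_rot': array([-3.14024343e+00, -1.86748507e-04,  2.82783994e+00]), 'contact_force': array([-0.07221452,  0.12930363, -0.53812804]), 'torque': array([-0.04076531,  0.03274723, -0.02249063]), 'grip_force': 0.0, 'opening': 0.09176049866915945}
0.0188
```

View pics/top0.png

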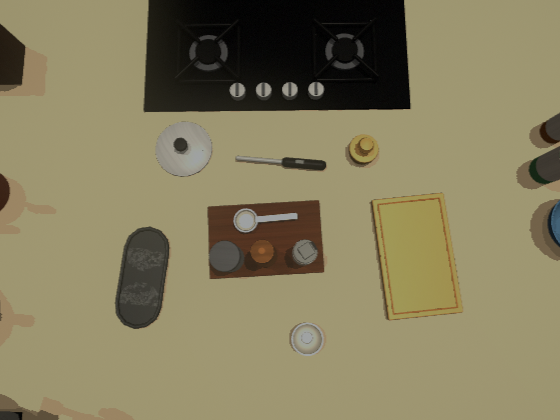

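View pics/side0.png

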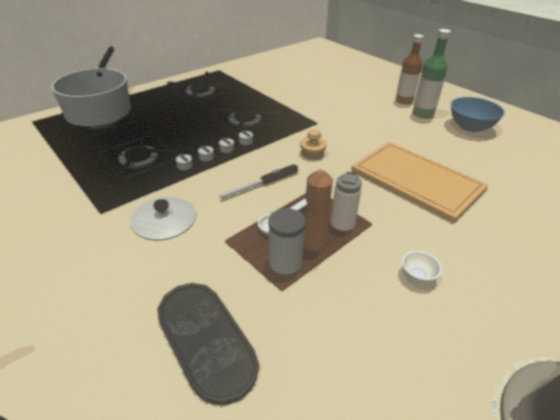

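The top view shows the canister at (225,257), mill (262,251), shaker (304,253) and spoon (246,221)–(297,216). The rest is left at (143,277) and the board right at (417,256). A knife and a small bowl also lie nearby. I'll enlarge next.

```bash
python3 - <<'E'
import cv2
im=cv2.imread('pics/top0.png')
cv2.imwrite('pics/c1.png',cv2.resize(im[190:290,200:335],None,fx=5.9,fy=5.9,interpolation=cv2.INTER_CUBIC))
s=cv2.imread('pics/side0.png')
cv2.imwrite('pics/c2.png',cv2.resize(s[160:285,220:380],None,fx=4.8,fy=4.8,interpolation=cv2.INTER_CUBIC))
a=cv2.resize(im[220:335,110:180],None,fx=5,fy=5,interpolation=cv2.INTER_CUBIC)
b=cv2.resize(im[185:325,365:470],None,fx=4.1,fy=4.1,interpolation=cv2.INTER_CUBIC)
import numpy as np
o=np.zeros((575,785,3),np.uint8);o[:575,:350]=a;o[:574,350:350+b.shape[1]]=b
cv2.imwrite('pics/c3.png',o)
E
```

```text
(no output)
```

View pics/c1.png

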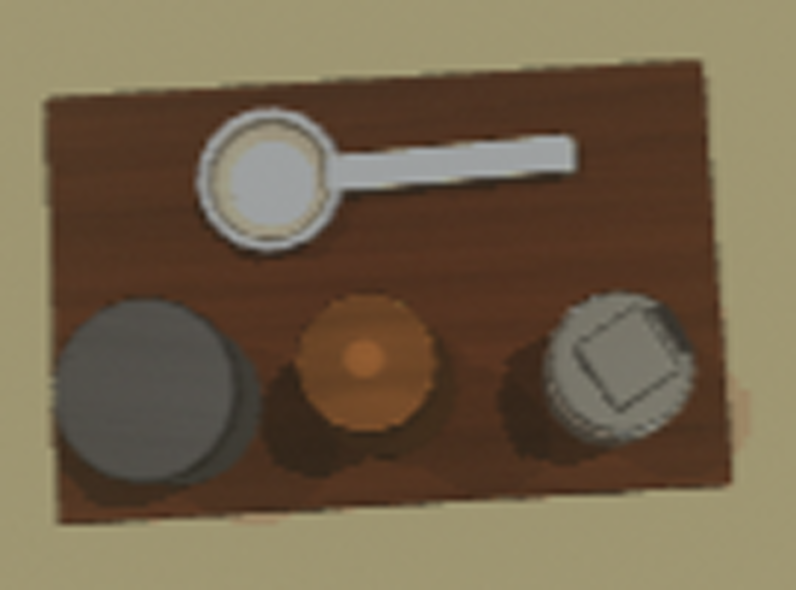

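View pics/c2.png

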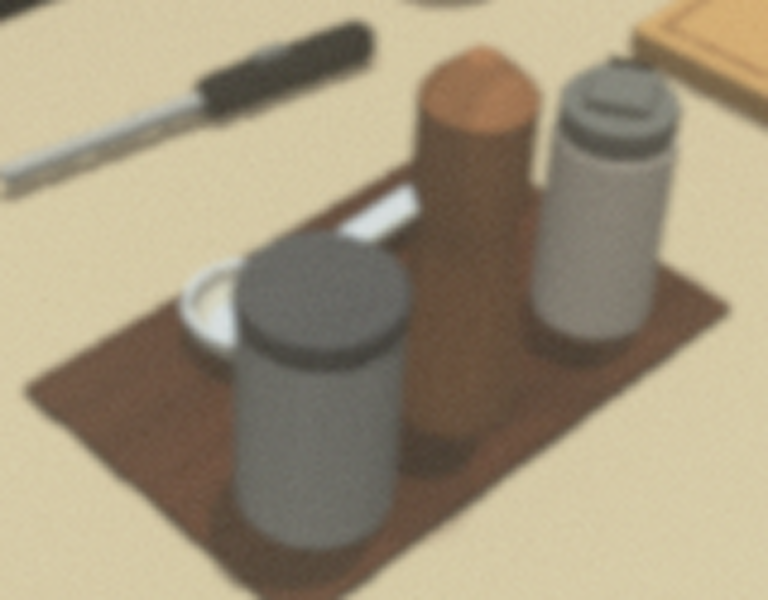

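View pics/c3.png

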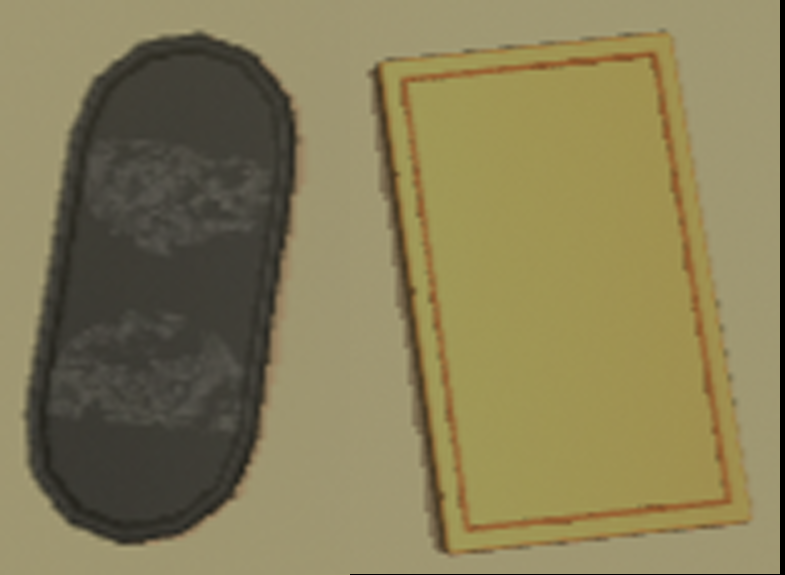

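The crops show clear outlines for everything: lid disc (146,390), mill apex (363,358), shaker cap (624,360), spoon bowl (270,179) and handle end (576,154), all in c1 pixels. Next I compute positions and cross-check them against the side view.

```bash
python3 - <<'E'
from h import *
def C(ox,oy,s): return lambda x,y:((x+.5)/s-.5+ox,(y+.5)/s-.5+oy)
c1=C(200,190,5.9);c2=C(220,160,4.8);r=C(110,220,5);b=lambda x,y:C(365,185,4.1)(x-350,y)
P=lambda n,f,x,y,z:np.round(px2w(n,*f(x,y),z),4)
def quad(n,f,pts,z,names):
    q=np.array([P(n,f,*p,z)[:2] for p in pts]);print(names,q.tolist(),q.mean(0).round(4))
    for i in range(4):
        d=q[(i+1)%4]-q[i];print('  edge',round(np.hypot(*d),4),round(np.degrees(np.arctan2(d[1],d[0])),2))
quad('top',c1,[(45,98),(702,62),(732,485),(58,523)],.006,'tray')
quad('top',b,[(378,65),(668,35),(750,520),(445,552)],.018,'board')
print('bowl',P('top',c1,270,179,.025),'hend',P('top',c1,576,154,.025),'hstart',P('top',c1,340,172,.025))
print('mill',P('top',c1,368,362,.151),P('top',c1,363,358,.169),'side',P('side',c2,484,45,.169))
print('shaker',P('top',c1,624,360,.116),'side',P('side',c2,620,102,.116))
print('can',P('top',c1,146,390,.108),'side',P('side',c2,324,293,.108))
print('rest',P('top',r,162,288,.012))
im=cv2.imread('pics/top0.png');g=im.max(2);m=np.zeros_like(g);m[220:335,110:180]=(g[220:335,110:180]<115)*255
cs=max(cv2.findContours(m,0,1)[0],key=cv2.contourArea)[:,0,:]
w=np.array([px2w('top',*p,.012)[:2] for p in cs],np.float32)
print('rest rect',cv2.minAreaRect(w))
for n,(u,v) in dict(lid=(184,148),brush=(364,149),bowl=(307,339),kn1=(237,158),kn2=(326,165)).items(): print(n,px2w('top',u,v,.01).round(3))
E
```

```text
tray [[0.5828, 0.1571], [0.5944, -0.0913], [0.4362, -0.0989], [0.4244, 0.149]] [0.5094 0.029 ]
  edge 0.2487 -87.33
  edge 0.1584 -177.25
  edge 0.2482 92.73
  edge 0.1586 2.93
board [[0.5903, -0.2066], [0.6053, -0.3631], [0.3509, -0.3878], [0.3362, -0.2304]] [ 0.4707 -0.297 ]
  edge 0.1572 -84.53
  edge 0.2556 -174.45
  edge 0.1581 95.34
  edge 0.2552 5.35
bowl [0.5486 0.0701 0.025 ] hend [ 0.5569 -0.0426  0.025 ] hstart [0.551  0.0443 0.025 ]
mill [0.4734 0.0273 0.151 ] [0.4735 0.0279 0.169 ] side [0.4782 0.0239 0.169 ]
shaker [ 0.4755 -0.0547  0.116 ] side [ 0.4713 -0.0475  0.116 ]
can [0.4675 0.1031 0.108 ] side [0.4663 0.1052 0.108 ]
rest [0.4277 0.2936 0.012 ]
rest rect ((0.4300310015678406, 0.2937319874763489), (0.10111746937036514, 0.2184934765100479), 83.60582733154297)
lid [0.717 0.212 0.01 ]
brush [ 0.71  -0.196  0.01 ]
bowl [ 0.296 -0.06   0.01 ]
kn1 [0.692 0.091 0.01 ]
kn2 [ 0.674 -0.109  0.01 ]
```

jog_arm([
  [0.56, -0.98, 0.2, -0.11, 1],
  [0.56, -0.98, 0.2, -0.11, 1],
  [0.56, -0.98, 0.2, -0.11, 1],
])

```text
time: 0.4
tool_pos: [0.2084, 0.4182, 0.2433]
tool_rot: [-3.141, 0.001, 2.651]
contact_force: [-1.4, -0.0, -0.5]
opening: 0.0919
grip_force: 0.0
```

jog_arm([
  [0.56, -0.98, 0.2, -0.11, 1],
  [0.56, -0.98, 0.2, -0.11, 1],
  [0.56, -0.98, 0.2, -0.11, 1],
])

```text
time: 0.7
tool_pos: [0.2533, 0.3403, 0.2594]
tool_rot: [3.141, 0.001, 2.478]
contact_force: [-1.0, 0.5, -0.8]
opening: 0.0919
grip_force: 0.0
```

jog_arm([
  [0.56, -0.98, 0.2, -0.11, 1],
  [0.56, -0.98, 0.2, -0.11, 1],
  [0.56, -0.98, 0.2, -0.11, 1],
])

```text
time: 1.0
tool_pos: [0.2983, 0.2623, 0.2753]
tool_rot: [3.14, 0.001, 2.305]
contact_force: [-0.2, 1.5, -0.8]
opening: 0.0919
grip_force: 0.0
```

jog_arm([
  [0.56, -0.98, 0.2, -0.11, 1],
  [0.56, -0.98, 0.2, -0.11, 1],
  [0.56, -0.98, 0.2, -0.11, 1],
])

```text
time: 1.3
tool_pos: [0.3433, 0.1841, 0.2912]
tool_rot: [3.14, 0.001, 2.133]
contact_force: [-0.8, 0.7, -0.1]
opening: 0.0918
grip_force: 0.0
```

jog_arm([
  [0.56, -0.98, 0.2, -0.11, 1],
  [0.56, -0.98, 0.2, -0.11, 1],
  [0.56, -0.98, 0.2, -0.11, 1],
])

```text
time: 1.6
tool_pos: [0.3881, 0.1059, 0.3069]
tool_rot: [3.141, 0.001, 1.961]
contact_force: [0.3, 1.4, -1.1]
opening: 0.0918
grip_force: 0.0
```

jog_arm([
  [0.56, -0.98, 0, -0.22, 1],
  [0.56, -0.98, 0, -0.22, 1],
  [0.56, -0.98, 0, -0.22, 1],
  [0.56, -0.98, 0, -0.22, 1],
  [0.56, -0.98, 0, -0.22, 1],
  [0.56, -0.98, 0, -0.22, 1],
])

```text
time: 2.2
tool_pos: [0.4305, 0.0305, 0.3066]
tool_rot: [-3.141, -0.001, 1.622]
contact_force: [0.1, 0.0, 0.7]
opening: 0.0916
grip_force: 0.0
```

```bash
python3 - <<'E'
from h import *
s=readout.observe();print(s['time'],s['tool_pos'],s['tool_rot'],s['qpos'].round(3))
c=cams.calibration('wrist');im=shot('wrist','w1.png');print(np.round(c['world_from_camera'],4).tolist(),c['K'])
import pickle;pickle.dump(c,open('w1.pkl','wb'))
cv2.imwrite('pics/w1b.png',cv2.resize(im,(784,588),interpolation=cv2.INTER_CUBIC))
E
```

```text
2.2 [0.43045445 0.03048646 0.30663503] [-3.14145534e+00 -5.01060614e-04  1.62169013e+00] [-0.108  0.111  1.606  0.     1.425 -0.159]
[[0.9987, 0.0481, 0.0146, 0.4276], [0.0503, -0.9567, -0.2866, 0.1074], [0.0002, 0.2869, -0.958, 0.4655], [0.0, 0.0, 0.0, 1.0]] [[376.94131856   0.         274.49253456]
 [  0.         376.94131856 208.2109963 ]
 [  0.           0.           1.        ]]
```

View pics/w1b.png

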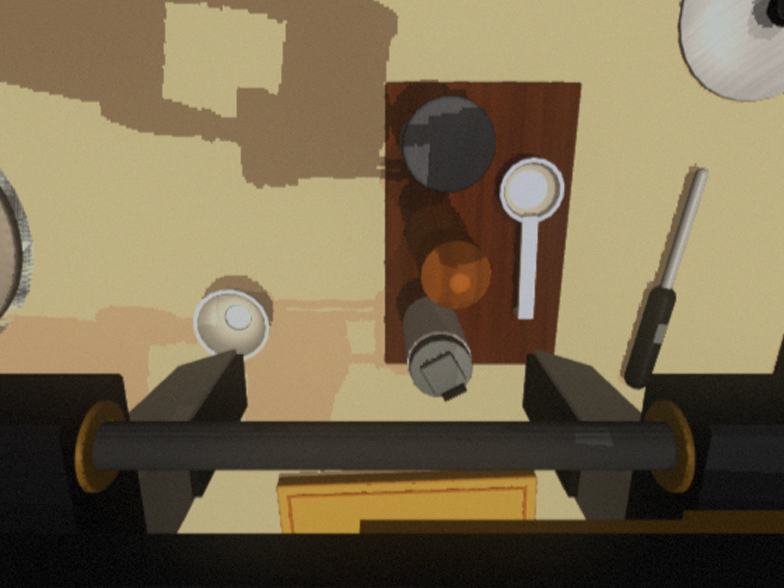

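The wrist view (1.4x) shows the canister lid at (448,144), mill apex (459,284), shaker cap at about (441,366), spoon bowl (532,190) and handle end (526,319).

```bash
python3 - <<'E'
from h import *;import pickle
c=pickle.load(open('w1.pkl','rb'))
P=lambda x,y,z:px2w('',(x+.5)/1.4-.5,(y+.5)/1.4-.5,z,c).round(4)
print('can',P(448,144,.108),'mill',P(459,284,.169),P(456,275.5,.151),'shk',P(441,366,.116),'bowl',P(532,190,.025),'hend',P(526,319,.025))
q=np.array([P(*p,.006) for p in [(385,82),(580,82),(554,364),(385,364)]]);print('tray',q[:,:2],q.mean(0))
E
```

```text
can [0.4694 0.103  0.108 ] mill [0.4753 0.0255 0.169 ] [0.4759 0.0259 0.151 ] shk [ 0.4765 -0.0511  0.116 ] bowl [0.5513 0.0691 0.025 ] hend [ 0.5607 -0.0433  0.025 ]
tray [[ 0.4261  0.1475]
 [ 0.5843  0.1555]
 [ 0.5987 -0.0935]
 [ 0.4387 -0.1015]] [0.51195 0.027   0.006  ]
```

jog_arm([
  [0.57, -1, -0.12, 0, 1],
  [0.57, -1, -0.12, 0, 1],
  [0.57, -1, -0.12, 0, 1],
  [0.57, -1, -0.12, 0, 1],
])

```text
time: 2.65
tool_pos: [0.4763, -0.0508, 0.2968]
tool_rot: [-3.141, -0.001, 1.618]
contact_force: [-1.0, 1.0, 0.5]
opening: 0.0919
grip_force: 0.0
```

jog_arm([
  [0, -0.04, -1, 0, 1],
  [0, -0.04, -1, 0, 1],
  [0, -0.04, -1, 0, 1],
])

```text
time: 2.95
tool_pos: [0.4737, -0.0523, 0.2141]
tool_rot: [-3.134, -0.003, 1.62]
contact_force: [-0.2, 0.4, 1.0]
opening: 0.0917
grip_force: 0.0
```

jog_arm([
  [0, 0, -0.4, 0, 1],
  [0, 0, -0.7, 0, 1],
  [0, 0, -1, 0, 1],
  [0, 0, -1, 0, 1],
])

```text
time: 3.35
tool_pos: [0.4755, -0.0531, 0.1366]
tool_rot: [-3.139, -0.001, 1.62]
contact_force: [0.3, 0.3, -0.1]
opening: 0.0921
grip_force: 0.0
```

jog_arm([
  [0, 0, -0.3, 0, 1],
  [0, 0, -0.6, 0, 1],
  [0, 0, -0.8, 0, 1],
  [0, 0, -0.9, 0, 1],
  [0, 0, -1, 0, 1],
  [0, 0, -1, 0, 1],
  [0, 0, -1, 0, 1],
])

```text
time: 4.05
tool_pos: [0.4771, -0.0543, 0.058]
tool_rot: [3.14, 0.0, 1.618]
contact_force: [-0.2, -0.1, 0.7]
opening: 0.0914
grip_force: 0.0
```

jog_arm([
  [0, 0, 0, 0, 0.2],
  [0, 0, 0, 0, 0.2],
  [0, 0, 0, 0, 0.2],
  [0, 0, 0, 0, 0],
  [0, 0, 0, 0, -0.2],
  [0, 0, 0, 0, -0.5],
  [0, 0, 0, 0, -0.5],
  [0, 0, 0, 0, -0.5],
  [0, 0, 0, 0, -0.5],
  [0, 0, 0, 0, -0.5],
], squeeze=12)

```text
time: 5.05
tool_pos: [0.4764, -0.0542, 0.0571]
tool_rot: [-3.142, 0.0, 1.618]
contact_force: [-0.2, -1.0, -0.3]
opening: 0.05
grip_force: 12.0
```

jog_arm([
  [0, 0, 0.1, 0, -0.5],
  [0, 0, 0.3, 0, -0.5],
  [0, 0, 0.6, 0, -0.5],
  [0, 0, 0.8, 0, -0.5],
  [0, 0, 0.8, 0, -0.5],
  [0, 0, 0.8, 0, -0.5],
])

```text
time: 5.65
tool_pos: [0.4763, -0.0542, 0.1212]
tool_rot: [3.141, 0.0, 1.618]
contact_force: [-0.0, -0.8, -0.9]
opening: 0.05
grip_force: 12.0
```

jog_arm([
  [-0.08, -0.29, 0, 0, -0.5],
  [-0.16, -0.59, 0, 0, -0.5],
  [-0.25, -0.89, 0, 0, -0.5],
])

```text
time: 5.95
tool_pos: [0.4556, -0.1257, 0.12]
tool_rot: [-3.14, -0.001, 1.619]
contact_force: [-0.5, -0.4, -0.2]
opening: 0.0497
grip_force: 12.0
```

jog_arm([
  [-0.08, -0.29, 0, 0, -0.5],
  [-0.16, -0.59, 0, 0, -0.5],
  [-0.25, -0.89, 0, 0, -0.5],
])

```text
time: 6.25
tool_pos: [0.4355, -0.1971, 0.1199]
tool_rot: [-3.14, -0.001, 1.618]
contact_force: [0.5, -0.1, -0.8]
opening: 0.05
grip_force: 12.0
```

jog_arm([
  [-0.08, -0.29, 0, 0, -0.5],
  [-0.16, -0.59, 0, 0, -0.5],
  [-0.25, -0.89, 0, 0, -0.5],
])

```text
time: 6.55
tool_pos: [0.4155, -0.2683, 0.1199]
tool_rot: [-3.14, -0.002, 1.618]
contact_force: [0.1, -0.2, -0.4]
opening: 0.0501
grip_force: 12.0
```

jog_arm([
  [-0.08, -0.29, 0, 0, -0.5],
  [-0.16, -0.59, 0, 0, -0.5],
  [-0.22, -0.8, 0, 0, -0.5],
  [-0.25, -0.89, 0, 0, -0.5],
  [-0.25, -0.89, 0, 0, -0.5],
  [-0.25, -0.89, 0, 0, -0.5],
])

```text
time: 7.15
tool_pos: [0.3964, -0.3381, 0.1208]
tool_rot: [-3.141, -0.001, 1.618]
contact_force: [0.1, 0.2, -1.1]
opening: 0.0498
grip_force: 12.0
```

jog_arm([
  [0, 0, -0.2, 0, -0.5],
  [0, 0, -0.4, 0, -0.5],
  [0, 0, -0.5, 0, -0.5],
  [0, 0, -0.55, 0, -0.5],
  [0, 0, -0.6, 0, -0.5],
  [0, 0, -0.63, 0, -0.5],
  [0, 0, -0.64, 0, -0.5],
  [0, 0, -0.64, 0, -0.5],
  [0, 0, -0.64, 0, -0.5],
])

```text
time: 8.05
tool_pos: [0.3965, -0.3392, 0.0702]
tool_rot: [3.141, 0.0, 1.618]
contact_force: [-0.5, -0.2, 0.2]
opening: 0.0497
grip_force: 12.0
```

jog_arm([
  [0, 0, -0.015, 0, -0.5],
  [0, 0, -0.015, 0, -0.5],
  [0, 0, -0.015, 0, -0.5],
  [0, 0, -0.015, 0, 0.3],
  [0, 0, -0.015, 0, 0.6],
  [0, 0, -0.015, 0, 1],
  [0, 0, -0.015, 0, 1],
  [0, 0, -0.015, 0, 1],
  [0, 0, -0.015, 0, 1],
])

```text
time: 8.95
tool_pos: [0.3964, -0.339, 0.0687]
tool_rot: [3.142, -0.0, 1.618]
contact_force: [0.2, 1.0, -0.3]
opening: 0.0905
grip_force: 0.0
```

jog_arm([
  [0, 0, 0.2, 0, 1],
  [0, 0, 0.6, 0, 1],
  [0, 0, 1, 0, 1],
  [0, 0, 1, 0, 1],
])

```text
time: 9.35
tool_pos: [0.3981, -0.3408, 0.1528]
tool_rot: [3.136, 0.006, 1.618]
contact_force: [0.2, -0.8, 0.1]
opening: 0.0918
grip_force: 0.0
```

jog_arm([
  [0.1, 0.4, 0.3, 0, 1],
  [0.19, 0.91, 0.65, 0, 1],
  [0.19, 0.91, 0.65, 0, 1],
  [0.19, 0.91, 0.65, 0, 1],
])

```text
time: 9.75
tool_pos: [0.4119, -0.2658, 0.2007]
tool_rot: [3.141, 0.001, 1.62]
contact_force: [-1.0, 0.8, -0.7]
opening: 0.0917
grip_force: 0.0
```

jog_arm([
  [0.1, 0.45, 0, 0, 1],
  [0.2, 0.91, 0, 0, 1],
])

```text
time: 9.95
tool_pos: [0.4271, -0.1939, 0.1991]
tool_rot: [-3.14, -0.001, 1.615]
contact_force: [0.6, 1.1, 0.3]
opening: 0.0918
grip_force: 0.0
```

jog_arm([
  [0.1, 0.45, 0, 0, 1],
  [0.2, 0.91, 0, 0, 1],
])

```text
time: 10.15
tool_pos: [0.4433, -0.1203, 0.1992]
tool_rot: [-3.14, -0.001, 1.616]
contact_force: [1.1, 0.4, -0.1]
opening: 0.092
grip_force: 0.0
```

jog_arm([
  [0.1, 0.45, 0, 0, 1],
  [0.2, 0.91, 0, 0, 1],
])

```text
time: 10.35
tool_pos: [0.4595, -0.0475, 0.1993]
tool_rot: [-3.139, -0.0, 1.617]
contact_force: [-1.0, -0.4, -0.2]
opening: 0.0919
grip_force: 0.0
```

jog_arm([
  [0.1, 0.45, 0, 0, 1],
  [0.19, 0.91, 0, 0, 1],
  [0.19, 0.91, 0, 0, 1],
  [0.19, 0.91, 0, 0, 1],
  [0.19, 0.91, 0, 0, 1],
])

```text
time: 10.85
tool_pos: [0.4746, 0.0237, 0.1999]
tool_rot: [-3.14, 0.0, 1.617]
contact_force: [0.4, -0.3, -0.2]
opening: 0.0916
grip_force: 0.0
```

jog_arm([
  [0, 0.02, -0.3, 0, 1],
  [0, 0.02, -0.6, 0, 1],
  [0, 0.02, -0.8, 0, 1],
  [0, 0.02, -0.95, 0, 1],
  [0, 0.02, -1, 0, 1],
  [0, 0.02, -1, 0, 1],
])

```text
time: 11.45
tool_pos: [0.4746, 0.0255, 0.1203]
tool_rot: [-3.14, -0.0, 1.617]
contact_force: [0.4, -0.4, -0.7]
opening: 0.0916
grip_force: 0.0
```

jog_arm([
  [0, 0, -0.1, 0, 1],
  [0, 0, -0.1, 0, 0.2],
  [0, 0, -0.1, 0, 0.1],
  [0, 0, -0.1, 0, 0.1],
  [0, 0, -0.1, 0, 0],
  [0, 0, -0.1, 0, -0.1],
  [0, 0, -0.1, 0, -0.2],
  [0, 0, -0.1, 0, -0.5],
  [0, 0, -0.1, 0, -0.5],
  [0, 0, -0.1, 0, -0.5],
  [0, 0, -0.1, 0, -0.5],
  [0, 0, -0.1, 0, -0.5],
], squeeze=20)

```text
time: 12.65
tool_pos: [0.4749, 0.0266, 0.1128]
tool_rot: [3.141, 0.0, 1.618]
contact_force: [-0.3, -0.3, 1.4]
opening: 0.0433
grip_force: 20.0
```

jog_arm([
  [0, 0, 0.1, 0, -0.5],
  [0, 0, 0.3, 0, -0.5],
  [0, 0, 0.6, 0, -0.5],
  [0, 0, 0.8, 0, -0.5],
  [0, 0, 0.8, 0, -0.5],
  [0, 0, 0.8, 0, -0.5],
])

```text
time: 13.25
tool_pos: [0.4746, 0.0266, 0.1765]
tool_rot: [3.142, 0.0, 1.618]
contact_force: [-0.0, 0.2, -2.8]
opening: 0.0436
grip_force: 20.0
```

jog_arm([
  [0.07, -0.29, 0, 0, -0.5],
  [0.13, -0.58, 0, 0, -0.5],
  [0.2, -0.88, 0, 0, -0.5],
])

```text
time: 13.55
tool_pos: [0.4901, -0.0442, 0.1754]
tool_rot: [-3.139, -0.001, 1.619]
contact_force: [0.6, -0.2, -1.5]
opening: 0.0434
grip_force: 20.0
```

jog_arm([
  [0.07, -0.29, 0, 0, -0.5],
  [0.13, -0.58, 0, 0, -0.5],
  [0.2, -0.88, 0, 0, -0.5],
])

```text
time: 13.85
tool_pos: [0.5061, -0.1149, 0.1752]
tool_rot: [-3.139, -0.001, 1.618]
contact_force: [1.4, 0.8, -2.3]
opening: 0.0435
grip_force: 20.0
```

jog_arm([
  [0.07, -0.29, 0, 0, -0.5],
  [0.13, -0.58, 0, 0, -0.5],
  [0.2, -0.88, 0, 0, -0.5],
])

```text
time: 14.15
tool_pos: [0.5221, -0.1852, 0.1751]
tool_rot: [-3.139, -0.002, 1.618]
contact_force: [0.8, -0.6, -1.9]
opening: 0.0431
grip_force: 20.0
```

jog_arm([
  [0.07, -0.29, 0, 0, -0.5],
  [0.13, -0.58, 0, 0, -0.5],
  [0.2, -0.88, 0, 0, -0.5],
])

```text
time: 14.45
tool_pos: [0.5382, -0.2555, 0.1749]
tool_rot: [-3.139, -0.002, 1.618]
contact_force: [-0.6, 0.6, -1.0]
opening: 0.0431
grip_force: 20.0
```

jog_arm([
  [0.07, -0.29, 0, 0, -0.5],
  [0.13, -0.58, 0, 0, -0.5],
  [0.17, -0.77, 0, 0, -0.5],
  [0.2, -0.88, 0, 0, -0.5],
  [0.2, -0.88, 0, 0, -0.5],
  [0.2, -0.88, 0, 0, -0.5],
])

```text
time: 15.05
tool_pos: [0.5545, -0.3246, 0.1759]
tool_rot: [-3.14, -0.001, 1.618]
contact_force: [0.2, -0.5, -2.3]
opening: 0.0438
grip_force: 20.0
```

jog_arm([
  [0, 0, -0.2, 0, -0.5],
  [0, 0, -0.4, 0, -0.5],
  [0, 0, -0.5, 0, -0.5],
  [0, 0, -0.55, 0, -0.5],
  [0, 0, -0.6, 0, -0.5],
  [0, 0, -0.63, 0, -0.5],
  [0, 0, -0.64, 0, -0.5],
  [0, 0, -0.65, 0, -0.5],
  [0, 0, -0.65, 0, -0.5],
  [0, 0, -0.65, 0, -0.5],
])

```text
time: 16.05
tool_pos: [0.5549, -0.3255, 0.125]
tool_rot: [3.141, 0.0, 1.618]
contact_force: [0.1, 0.6, -2.3]
opening: 0.0433
grip_force: 20.0
```

jog_arm([
  [0, 0, -0.01, 0, -0.5],
  [0, 0, -0.02, 0, -0.5],
  [0, 0, -0.02, 0, -0.5],
  [0, 0, -0.02, 0, -0.5],
])

```text
time: 16.45
tool_pos: [0.555, -0.3256, 0.1248]
tool_rot: [3.14, 0.001, 1.618]
contact_force: [-3.2, 1.8, 6.3]
opening: 0.0434
grip_force: 20.0
```

jog_arm([
  [0, 0, 0, 0, 0.3],
  [0, 0, 0, 0, 0.6],
  [0, 0, 0, 0, 1],
  [0, 0, 0, 0, 1],
  [0, 0, 0, 0, 1],
  [0, 0, 0.2, 0, 1],
  [0, 0, 0.6, 0, 1],
  [0, 0, 1, 0, 1],
  [0, 0, 1, 0, 1],
  [0, 0, 1, 0, 1],
])

```text
time: 17.45
tool_pos: [0.555, -0.3255, 0.2037]
tool_rot: [3.14, 0.001, 1.618]
contact_force: [0.7, -1.3, -1.6]
opening: 0.0919
grip_force: 0.0
```

jog_arm([
  [-0.09, 0.45, 0, 0, 1],
  [-0.18, 0.89, 0, 0, 1],
])

```text
time: 17.65
tool_pos: [0.5393, -0.2535, 0.2009]
tool_rot: [-3.139, -0.002, 1.616]
contact_force: [0.7, 0.5, 0.3]
opening: 0.0919
grip_force: 0.0
```

jog_arm([
  [-0.09, 0.45, 0, 0, 1],
  [-0.18, 0.89, 0, 0, 1],
])

```text
time: 17.85
tool_pos: [0.5248, -0.1813, 0.2014]
tool_rot: [-3.139, -0.002, 1.618]
contact_force: [-0.1, 0.2, 0.5]
opening: 0.0919
grip_force: 0.0
```

jog_arm([
  [-0.09, 0.45, 0, 0, 1],
  [-0.18, 0.89, 0, 0, 1],
])

```text
time: 18.05
tool_pos: [0.5103, -0.1101, 0.2016]
tool_rot: [-3.139, -0.001, 1.618]
contact_force: [0.8, -0.3, -0.0]
opening: 0.0916
grip_force: 0.0
```

jog_arm([
  [-0.09, 0.45, 0, 0, 1],
  [-0.18, 0.89, 0, 0, 1],
])

```text
time: 18.25
tool_pos: [0.4959, -0.039, 0.2017]
tool_rot: [-3.139, -0.001, 1.618]
contact_force: [0.9, 0.9, 0.0]
opening: 0.0919
grip_force: 0.0
```

jog_arm([
  [-0.09, 0.45, 0, 0, 1],
  [-0.18, 0.89, 0, 0, 1],
])

```text
time: 18.45
tool_pos: [0.4815, 0.032, 0.2018]
tool_rot: [-3.139, -0.0, 1.618]
contact_force: [1.1, 0.2, 0.4]
opening: 0.0918
grip_force: 0.0
```

jog_arm([
  [-0.09, 0.45, -0.2, 0, 1],
  [-0.18, 0.89, -0.4, 0, 1],
  [-0.18, 0.89, -0.7, 0, 1],
  [-0.18, 0.89, -0.7, 0, 1],
  [-0.18, 0.89, -0.7, 0, 1],
])

```text
time: 18.95
tool_pos: [0.468, 0.1015, 0.1466]
tool_rot: [-3.139, 0.0, 1.618]
contact_force: [0.5, -0.3, -0.0]
opening: 0.0919
grip_force: 0.0
```

jog_arm([
  [0, 0.01, -0.3, 0, 1],
  [0, 0.01, -0.6, 0, 1],
  [0, 0.01, -0.8, 0, 1],
  [0, 0.01, -0.95, 0, 1],
  [0, 0.01, -0.95, 0, 1],
])

```text
time: 19.45
tool_pos: [0.4683, 0.1017, 0.0706]
tool_rot: [-3.14, 0.0, 1.617]
contact_force: [-0.4, -0.1, 1.1]
opening: 0.0919
grip_force: 0.0
```

jog_arm([
  [0, 0, -0.15, 0, 1],
  [0, 0, -0.23, 0, 0.6],
  [0, 0, -0.23, 0, 0.5],
  [0, 0, -0.23, 0, 0.4],
  [0, 0, -0.23, 0, 0.35],
  [0, 0, -0.23, 0, 0.3],
  [0, 0, -0.23, 0, 0.2],
  [0, 0, -0.23, 0, 0],
  [0, 0, -0.23, 0, -0.3],
  [0, 0, -0.23, 0, -0.3],
  [0, 0, -0.23, 0, -0.3],
  [0, 0, -0.23, 0, -0.3],
], squeeze=25)

```text
time: 20.65
tool_pos: [0.4688, 0.1026, 0.0533]
tool_rot: [3.14, 0.0, 1.618]
contact_force: [-1.5, -0.4, 5.4]
opening: 0.0609
grip_force: 25.0
```

jog_arm([
  [0, 0, 0.1, 0, -0.3],
  [0, 0, 0.3, 0, -0.3],
  [0, 0, 0.6, 0, -0.3],
  [0, 0, 0.8, 0, -0.3],
  [0, 0, 0.8, 0, -0.3],
  [0, 0, 0.8, 0, -0.3],
])

```text
time: 21.25
tool_pos: [0.4681, 0.1026, 0.1164]
tool_rot: [-3.141, -0.0, 1.618]
contact_force: [-0.3, 0.5, -2.4]
opening: 0.0605
grip_force: 25.0
```

jog_arm([
  [0, -0.3, 0, 0, -0.3],
  [0, -0.6, 0, 0, -0.3],
  [0, -0.91, 0, 0, -0.3],
])

```text
time: 21.55
tool_pos: [0.4674, 0.0293, 0.1154]
tool_rot: [-3.139, -0.0, 1.619]
contact_force: [0.8, -0.6, -2.6]
opening: 0.0609
grip_force: 25.0
```

jog_arm([
  [0, -0.3, 0, 0, -0.3],
  [0, -0.6, 0, 0, -0.3],
  [0, -0.91, 0, 0, -0.3],
])

```text
time: 21.85
tool_pos: [0.4674, -0.0437, 0.1154]
tool_rot: [-3.139, -0.001, 1.618]
contact_force: [0.0, 0.1, -2.0]
opening: 0.0607
grip_force: 25.0
```

jog_arm([
  [0, -0.3, 0, 0, -0.3],
  [0, -0.6, 0, 0, -0.3],
  [0, -0.91, 0, 0, -0.3],
])

```text
time: 22.15
tool_pos: [0.4675, -0.1164, 0.1153]
tool_rot: [-3.139, -0.001, 1.618]
contact_force: [-0.2, 0.4, -2.1]
opening: 0.061
grip_force: 25.0
```

jog_arm([
  [0, -0.3, 0, 0, -0.3],
  [0, -0.6, 0, 0, -0.3],
  [0, -0.91, 0, 0, -0.3],
])

```text
time: 22.45
tool_pos: [0.4675, -0.1891, 0.1152]
tool_rot: [-3.139, -0.002, 1.618]
contact_force: [-0.2, 1.1, -2.2]
opening: 0.0607
grip_force: 25.0
```

jog_arm([
  [0, -0.3, 0, 0, -0.3],
  [0, -0.6, 0, 0, -0.3],
  [0, -0.8, 0, 0, -0.3],
  [0, -0.91, 0, 0, -0.3],
  [0, -0.91, 0, 0, -0.3],
  [0, -0.91, 0, 0, -0.3],
])

```text
time: 23.05
tool_pos: [0.4682, -0.2606, 0.1164]
tool_rot: [-3.141, -0.001, 1.618]
contact_force: [-0.9, 0.7, -2.0]
opening: 0.0607
grip_force: 25.0
```

jog_arm([
  [0, 0, -0.2, 0, -0.3],
  [0, 0, -0.4, 0, -0.3],
  [0, 0, -0.5, 0, -0.3],
  [0, 0, -0.55, 0, -0.3],
  [0, 0, -0.6, 0, -0.3],
  [0, 0, -0.62, 0, -0.3],
  [0, 0, -0.63, 0, -0.3],
  [0, 0, -0.63, 0, -0.3],
  [0, 0, -0.63, 0, -0.3],
])

```text
time: 23.95
tool_pos: [0.4686, -0.2616, 0.0666]
tool_rot: [3.141, 0.0, 1.618]
contact_force: [-0.1, -0.3, -3.8]
opening: 0.0609
grip_force: 25.0
```

jog_arm([
  [0, 0, -0.01, 0, -0.3],
  [0, 0, -0.01, 0, -0.3],
  [0, 0, -0.01, 0, -0.3],
])

```text
time: 24.25
tool_pos: [0.4684, -0.2614, 0.0656]
tool_rot: [3.141, 0.0, 1.618]
contact_force: [-0.4, 0.8, -1.7]
opening: 0.0605
grip_force: 25.0
```

jog_arm([
  [0, 0, -0.01, 0, -0.3],
  [0, 0, -0.01, 0, -0.3],
  [0, 0, -0.01, 0, -0.3],
])

```text
time: 24.55
tool_pos: [0.4685, -0.2615, 0.0653]
tool_rot: [3.141, 0.0, 1.618]
contact_force: [-2.7, 1.1, 4.9]
opening: 0.0608
grip_force: 25.0
```

jog_arm([
  [0, 0, 0, 0, 0.6],
  [0, 0, 0, 0, 1],
  [0, 0, 0, 0, 1],
  [0, 0, 0, 0, 1],
  [0, 0, 0.2, 0, 1],
  [0, 0, 0.6, 0, 1],
  [0, 0, 1, 0, 1],
  [0, 0, 1, 0, 1],
])

```text
time: 25.35
tool_pos: [0.4705, -0.2629, 0.1488]
tool_rot: [3.135, 0.005, 1.618]
contact_force: [-0.1, 0.1, 0.0]
opening: 0.0923
grip_force: 0.0
```

jog_arm([
  [0.13, 0.45, 0, 0, 1],
  [0.26, 0.89, 0, 0, 1],
  [0.26, 0.89, 0, 0, 1],
])

```text
time: 25.65
tool_pos: [0.4894, -0.1866, 0.144]
tool_rot: [-3.141, -0.002, 1.622]
contact_force: [0.3, -0.2, 0.2]
opening: 0.0917
grip_force: 0.0
```

jog_arm([
  [0.13, 0.45, 0, 0, 0],
  [0.26, 0.89, 0, 0, 0],
])

```text
time: 25.85
tool_pos: [0.5099, -0.1189, 0.144]
tool_rot: [-3.141, -0.0, 1.617]
contact_force: [1.4, -0.2, -0.1]
opening: 0.0804
grip_force: 0.0
```

jog_arm([
  [0.13, 0.45, 0, 0.02, 0],
  [0.26, 0.89, 0, 0.02, 0],
])

```text
time: 26.05
tool_pos: [0.5309, -0.047, 0.144]
tool_rot: [-3.141, 0.0, 1.65]
contact_force: [0.8, 0.3, 0.3]
opening: 0.0644
grip_force: 0.0
```

jog_arm([
  [0.13, 0.45, 0, 0, 0],
  [0.26, 0.89, 0, 0, 0],
  [0.26, 0.89, -0.4, 0, 0],
  [0.26, 0.89, -0.8, 0, 0],
  [0.26, 0.89, -0.8, 0, 0],
  [0.26, 0.89, -0.8, 0, 0],
])

```text
time: 26.65
tool_pos: [0.5515, 0.0229, 0.0805]
tool_rot: [-3.14, -0.0, 1.649]
contact_force: [0.0, -0.9, -0.2]
opening: 0.0459
grip_force: 0.0
```

```bash
python3 - <<'E'
from h import *
s=readout.observe();print(s['time'],s['tool_pos'],s['tool_rot'])
im=shot('wrist','w2.png');shot('top','t2.png')
cv2.imwrite('pics/w2b.png',cv2.resize(im,(784,588),interpolation=cv2.INTER_CUBIC))
c=cams.calibration('wrist')
for p in [(.5535,.0247,.025),(.55,.0697,.025),(.5588,-.043,.025)]: print(w2px('',p,c)*1.4)
E
```

```text
26.65 [0.55146896 0.02290947 0.08050704] [-3.14015713e+00 -1.40640887e-04  1.64927721e+00]
[383.77588884 314.288611  ]
[383.74892859 209.80594151]
[383.88419462 450.8606428 ]
```

View pics/w2b.png

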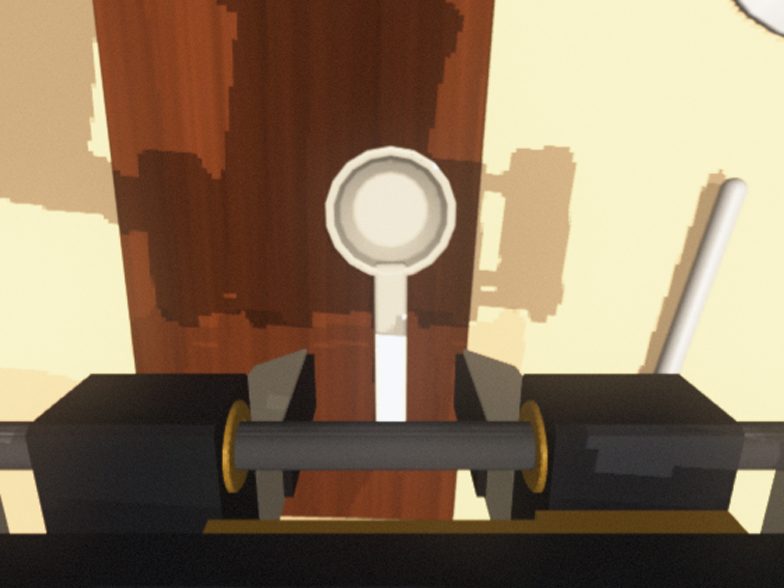

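The wrist view shows the spoon square between the fingers, with the bowl centre at (391,210). That is about 3 mm farther in x than predicted, so I'll correct and grip.

jog_arm([
  [0.05, 0.02, -0.2, 0, 0],
  [0.05, 0.02, -0.4, 0, 0],
  [0.05, 0.02, -0.6, 0, 0],
  [0.05, 0.02, -0.74, 0, 0],
  [0.05, 0.02, -0.81, 0, 0],
  [0.05, 0.02, -0.81, 0, 0],
  [0.05, 0.02, -0.81, 0, 0],
])

```text
time: 27.45
tool_pos: [0.5562, 0.0249, 0.0167]
tool_rot: [3.14, 0.0, 1.65]
contact_force: [-0.1, -1.0, 0.1]
opening: 0.0455
grip_force: 0.0
```

jog_arm([
  [0, 0, 0, 0, -0.4],
  [0, 0, 0, 0, -0.6],
  [0, 0, 0, 0, -0.9],
  [0, 0, 0, 0, -0.9],
  [0, 0, 0, 0, -0.9],
  [0, 0, 0, 0, -0.9],
  [0, 0, 0, 0, -0.9],
  [0, 0, 0, 0, -0.9],
], squeeze=20)

```text
time: 28.25
tool_pos: [0.5555, 0.025, 0.016]
tool_rot: [-3.141, 0.0, 1.65]
contact_force: [-1.0, 0.4, 3.5]
opening: 0.0137
grip_force: 20.0
```

jog_arm([
  [0, 0, 0.1, 0, -0.9],
  [0, 0, 0.3, 0, -0.9],
  [0, 0, 0.6, 0, -0.9],
  [0, 0, 0.9, 0, -0.9],
  [0, 0, 1, 0, -0.9],
  [0, 0, 1, 0, -0.9],
  [0, 0, 1, 0, -0.9],
])

```text
time: 28.95
tool_pos: [0.5551, 0.025, 0.0951]
tool_rot: [-3.141, -0.0, 1.65]
contact_force: [0.5, -0.5, 0.3]
opening: 0.0133
grip_force: 20.0
```

```bash
python3 - <<'E'
from h import *
im=cv2.imread('pics/t2.png');g=im.max(2)
cv2.imwrite('pics/t2b.png',cv2.resize(im[180:330,100:480],None,fx=2.1,fy=2.1,interpolation=cv2.INTER_CUBIC))
E
```

```text
(no output)
```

View pics/t2b.png

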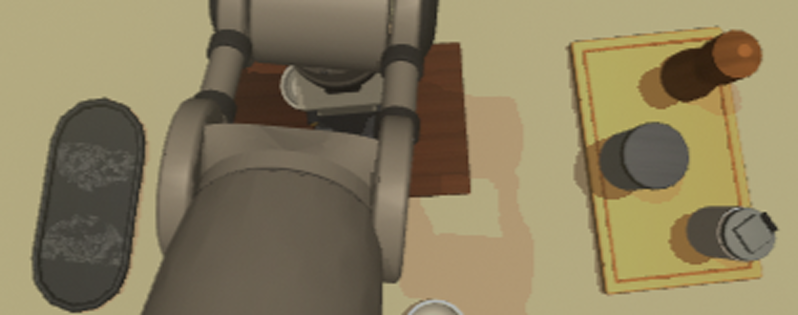

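The top view shows all three standing upright on the board, with the spoon lifted from the tray. Now I carry it to the rest.

jog_arm([
  [-0.1, 0.21, 0, 0.06, -0.9],
  [-0.2, 0.42, 0, 0.12, -0.9],
  [-0.3, 0.63, 0, 0.18, -0.9],
  [-0.39, 0.84, 0, 0.22, -0.9],
])

```text
time: 29.35
tool_pos: [0.5232, 0.0927, 0.0944]
tool_rot: [-3.139, -0.001, 1.998]
contact_force: [0.1, 0.2, -1.3]
opening: 0.0137
grip_force: 20.0
```

jog_arm([
  [-0.1, 0.21, 0, 0.06, -0.9],
  [-0.2, 0.42, 0, 0.12, -0.9],
  [-0.3, 0.63, 0, 0.18, -0.9],
  [-0.39, 0.84, 0, 0.22, -0.9],
])

```text
time: 29.75
tool_pos: [0.492, 0.1599, 0.0944]
tool_rot: [-3.139, -0.002, 2.344]
contact_force: [0.9, -0.4, -0.8]
opening: 0.014
grip_force: 20.0
```

jog_arm([
  [-0.1, 0.21, 0, 0.06, -0.9],
  [-0.2, 0.42, 0, 0.12, -0.9],
  [-0.3, 0.63, 0, 0.18, -0.9],
  [-0.39, 0.84, 0, 0.22, -0.9],
])

```text
time: 30.15
tool_pos: [0.4608, 0.227, 0.0944]
tool_rot: [-3.14, -0.002, 2.69]
contact_force: [-0.0, 0.1, -0.9]
opening: 0.0137
grip_force: 20.0
```

jog_arm([
  [-0.1, 0.21, 0, 0.06, -0.9],
  [-0.2, 0.42, 0, 0.12, -0.9],
  [-0.3, 0.63, 0, 0.18, -0.9],
  [-0.39, 0.84, 0, 0.22, -0.9],
  [-0.39, 0.84, 0, 0.22, -0.9],
  [-0.39, 0.84, 0, 0.22, -0.9],
])

```text
time: 30.75
tool_pos: [0.4303, 0.2935, 0.0949]
tool_rot: [-3.14, -0.001, 3.032]
contact_force: [0.3, -0.2, 0.2]
opening: 0.0139
grip_force: 20.0
```

```bash
python3 - <<'E'
from h import *
s=readout.observe();print(s['time'],s['tool_pos'],s['tool_rot'])
im=shot('wrist','w3.png')
cv2.imwrite('pics/w3b.png',cv2.resize(im,(784,588),interpolation=cv2.INTER_CUBIC))
c=cams.calibration('wrist')
import pickle;pickle.dump(c,open('w3.pkl','wb'))
a=np.radians(-6.4);e=np.array([np.cos(a),np.sin(a)]);n=np.array([-e[1],e[0]])
for x,y in [(-.11,0),(-.06,.05),(-.06,-.05),(.06,.05),(.06,-.05),(0,.05),(0,-.05)]: print(x,y,(w2px('',[*(np.array([.43,.2937])+x*e+y*n),.012],c)*1.4).round())
E
```

```text
30.75 [0.4303081  0.29349231 0.09488448] [-3.14039931e+00 -1.49122929e-03  3.03172846e+00]
-0.11 0 [387.  49.]
-0.06 0.05 [498. 170.]
-0.06 -0.05 [275. 170.]
0.06 0.05 [484. 410.]
0.06 -0.05 [289. 410.]
0 0.05 [491. 298.]
0 -0.05 [283. 298.]
```

View pics/w3b.png

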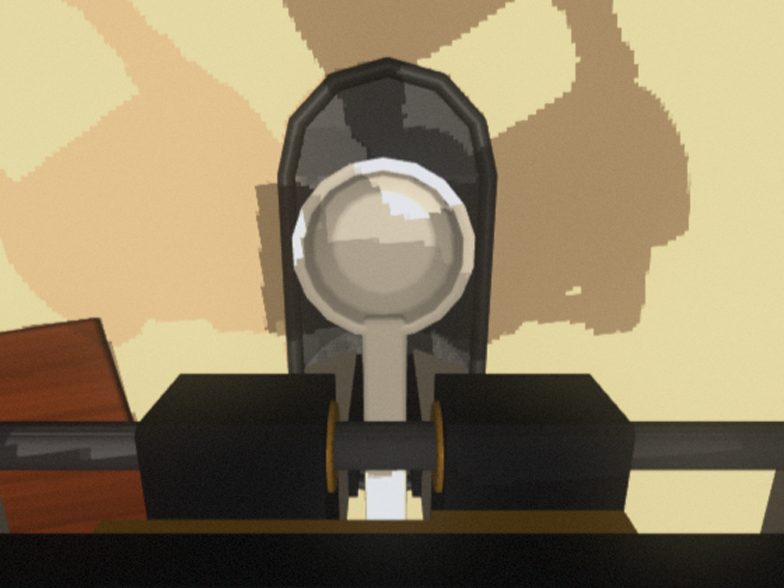

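The wrist view shows the spoon over the rest and parallel to it. The rest's edges at (279,170) and (496,170) centre on the spoon, and its end is at (387,58), so I shift about 3 mm in x and lower.

jog_arm([
  [0.04, 0, -0.2, 0, -0.9],
  [0.04, 0, -0.4, 0, -0.9],
  [0.04, 0, -0.6, 0, -0.9],
  [0.04, 0, -0.8, 0, -0.9],
  [0.04, 0, -0.9, 0, -0.9],
  [0.04, 0, -0.95, 0, -0.9],
  [0.04, 0, -0.98, 0, -0.9],
  [0.04, 0, -0.98, 0, -0.9],
  [0.04, 0, -0.98, 0, -0.9],
])

```text
time: 31.7
tool_pos: [0.4344, 0.2939, 0.0181]
tool_rot: [3.141, 0.001, 3.032]
contact_force: [-0.4, -0.2, -0.4]
opening: 0.0136
grip_force: 20.0
```

jog_arm([
  [0, 0, -0.015, 0, -0.9],
  [0, 0, -0.015, 0, -0.9],
  [0, 0, -0.015, 0, -0.9],
])

```text
time: 32.0
tool_pos: [0.4341, 0.2939, 0.0165]
tool_rot: [3.141, 0.0, 3.032]
contact_force: [-0.1, -0.3, 0.1]
opening: 0.0137
grip_force: 20.0
```

jog_arm([
  [0, 0, -0.01, 0, -0.9],
  [0, 0, -0.01, 0, -0.9],
  [0, 0, -0.01, 0, -0.8],
  [0, 0, -0.01, 0, -0.7],
  [0, 0, -0.01, 0, -0.6],
  [0, 0, -0.01, 0, -0.4],
  [0, 0, -0.01, 0, -0.2],
  [0, 0, -0.01, 0, -0.2],
  [0, 0, -0.01, 0, -0.2],
])

```text
time: 32.9
tool_pos: [0.434, 0.2938, 0.0154]
tool_rot: [-3.142, -0.0, 3.032]
contact_force: [0.2, -0.8, -0.1]
opening: 0.0364
grip_force: 0.0
```

jog_arm([
  [0, 0, 0.1, 0, -0.2],
  [0, 0, 0.3, 0, -0.2],
  [0, 0, 0.6, 0, -0.2],
  [0, 0, 1, 0, -0.2],
  [0, 0, 1, 0, -0.2],
])

```text
time: 33.4
tool_pos: [0.4364, 0.295, 0.0999]
tool_rot: [3.137, 0.007, 3.032]
contact_force: [1.2, 0.1, -0.7]
opening: 0.0368
grip_force: 0.0
```

jog_arm([
  [0.1, -0.4, 0.3, -0.09, 1],
  [0.2, -0.8, 0.6, -0.18, 1],
  [0.2, -0.96, 0.8, -0.22, 1],
  [0.2, -0.96, 0.8, -0.22, 1],
])

```text
time: 33.8
tool_pos: [0.4513, 0.216, 0.1615]
tool_rot: [3.139, 0.003, 2.684]
contact_force: [0.3, 0.7, -0.2]
opening: 0.0642
grip_force: 0.0
```

```bash
python3 - <<'E'
from h import *
s=readout.observe();print(s['time'],s['tool_pos'],s['tool_rot'])
im=shot('side','s3.png')
cv2.imwrite('pics/s3b.png',cv2.resize(im[250:420,130:300],None,fx=3.5,fy=3.5,interpolation=cv2.INTER_CUBIC))
E
```

```text
33.8 [0.45131315 0.21595659 0.16145731] [3.13889681e+00 3.07279984e-03 2.68362834e+00]
```

View pics/s3b.png

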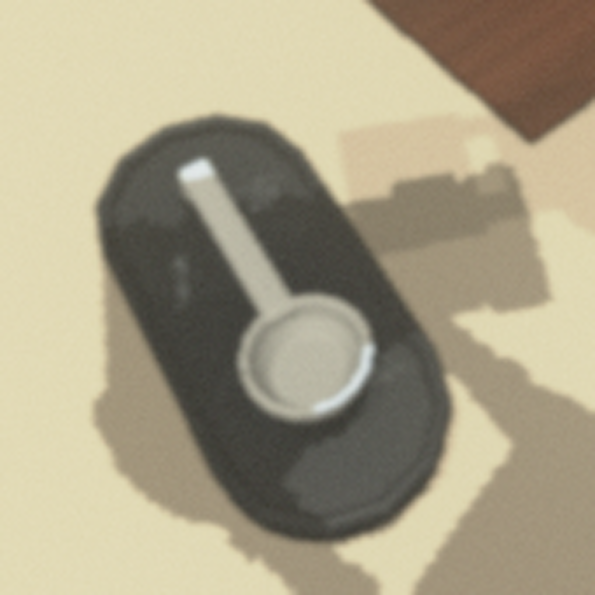

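The side view shows the spoon lying flat in the rest, lengthwise, with the handle end at (195,172) and the bowl at (306,355). Its position along the rest needs a numeric check.

```bash
python3 - <<'E'
from h import *
P=lambda x,y,z:px2w('side',(x+.5)/3.5-.5+130,(y+.5)/3.5-.5+250,z).round(4)
b=P(306,355,.025);h=P(190,158,.025);print('bowl',b,'hend',h,'len',np.hypot(*(b-h)[:2]))
o=h+(b-h)*68/113;print('origin',o,'ang',np.degrees(np.arctan2(*(b-h)[1::-1])))
im=cv2.imread('pics/side0.png');g=im.max(2);m=np.zeros_like(g);m[275:405,145:265]=(g[275:405,145:265]<130)*255
cs=max(cv2.findContours(m,0,1)[0],key=cv2.contourArea)[:,0,:]
w=np.array([px2w('side',*p,.006)[:2] for p in cs],np.float32);print('rest side',cv2.minAreaRect(w))
im=cams.read_camera('top');cv2.imwrite('pics/t4.png',cv2.resize(im[215:335,105:185],None,fx=5,fy=5,interpolation=cv2.INTER_CUBIC))
E
```

```text
bowl [0.3891 0.2991 0.025 ] hend [0.5045 0.2861 0.025 ] len 0.11612992723669462
origin [0.43505575 0.29392301 0.025     ] ang 173.57263330498228
rest side ((0.43158841133117676, 0.2946625351905823), (0.09972242265939713, 0.22188366949558258), 83.6099853515625)
```

View pics/t4.png

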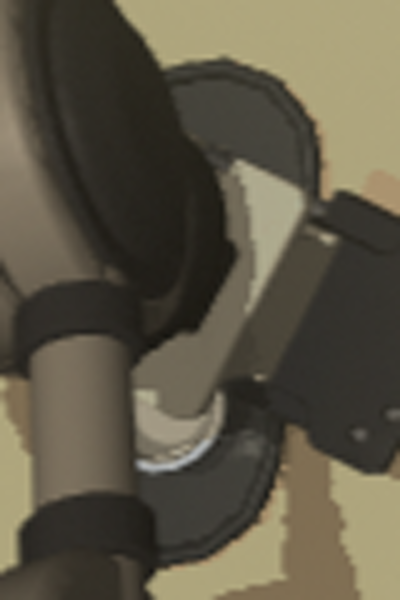

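The top view is mostly blocked by the arm, but the bowl is inside the rest. The numbers put the spoon centred within about 2–3 mm and parallel, so I go back for the canister.

jog_arm([
  [0.02, -0.5, 0, -0.06, 1],
  [0.03, -0.99, 0, -0.12, 1],
  [0.03, -0.99, 0, -0.12, 1],
])

```text
time: 34.2
tool_pos: [0.4516, 0.1355, 0.158]
tool_rot: [-3.139, -0.002, 2.495]
contact_force: [0.1, 0.5, -0.3]
opening: 0.091
grip_force: 0.0
```

jog_arm([
  [0.02, -0.5, 0, -0.06, 1],
  [0.03, -0.99, 0, -0.12, 1],
  [0.03, -0.99, 0, -0.12, 1],
])

```text
time: 34.5
tool_pos: [0.4546, 0.0567, 0.1584]
tool_rot: [-3.14, -0.001, 2.307]
contact_force: [-0.3, 1.4, -0.1]
opening: 0.0918
grip_force: 0.0
```

jog_arm([
  [0.02, -0.5, 0, -0.06, 1],
  [0.03, -0.99, 0, -0.12, 1],
  [0.03, -0.99, 0, -0.12, 1],
])

```text
time: 34.8
tool_pos: [0.4576, -0.0223, 0.1587]
tool_rot: [-3.141, -0.0, 2.119]
contact_force: [-0.1, 1.8, -0.6]
opening: 0.0918
grip_force: 0.0
```

jog_arm([
  [0.02, -0.5, 0, -0.06, 1],
  [0.03, -0.99, 0, -0.12, 1],
  [0.03, -0.99, 0, -0.12, 1],
])

```text
time: 35.1
tool_pos: [0.4604, -0.1013, 0.1588]
tool_rot: [-3.141, 0.0, 1.931]
contact_force: [-0.5, 0.6, -0.9]
opening: 0.0918
grip_force: 0.0
```

jog_arm([
  [0.02, -0.5, 0, -0.1, 1],
  [0.03, -0.99, 0, -0.2, 1],
  [0.03, -0.99, 0, -0.2, 1],
  [0.03, -0.99, 0, -0.2, 1],
])

```text
time: 35.5
tool_pos: [0.4622, -0.1773, 0.1587]
tool_rot: [-3.14, -0.002, 1.621]
contact_force: [0.2, -0.1, 0.7]
opening: 0.0917
grip_force: 0.0
```

jog_arm([
  [0.02, -0.5, 0, 0, 1],
  [0.03, -0.9, 0, 0, 1],
  [0.03, -0.99, 0, 0, 1],
  [0.03, -0.99, 0, 0, 1],
  [0.03, -0.99, 0, 0, 1],
  [0.03, -0.99, 0, 0, 1],
])

```text
time: 36.1
tool_pos: [0.4646, -0.2563, 0.1595]
tool_rot: [-3.141, -0.001, 1.621]
contact_force: [-0.0, 0.7, 0.6]
opening: 0.0916
grip_force: 0.0
```

jog_arm([
  [0.045, -0.055, -0.2, 0, 1],
  [0.045, -0.055, -0.5, 0, 1],
  [0.045, -0.055, -0.8, 0, 1],
  [0.045, -0.055, -1, 0, 1],
  [0.045, -0.055, -1, 0, 1],
  [0.045, -0.055, -1, 0, 1],
])

```text
time: 36.7
tool_pos: [0.4683, -0.2619, 0.08]
tool_rot: [3.142, -0.0, 1.619]
contact_force: [0.2, -0.6, -0.7]
opening: 0.0922
grip_force: 0.0
```

jog_arm([
  [0, 0, -0.1, 0, 1],
  [0, 0, -0.17, 0, 1],
  [0, 0, -0.17, 0, 1],
  [0, 0, -0.17, 0, 1],
  [0, 0, -0.17, 0, 1],
])

```text
time: 37.2
tool_pos: [0.4682, -0.2627, 0.0662]
tool_rot: [3.141, 0.0, 1.618]
contact_force: [0.4, -0.5, -0.9]
opening: 0.0922
grip_force: 0.0
```

jog_arm([
  [0, 0.015, 0, 0, 0.6],
  [0, 0.015, 0, 0, 0.5],
  [0, 0.015, 0, 0, 0.4],
  [0, 0.015, 0, 0, 0.35],
  [0, 0.015, 0, 0, 0.3],
  [0, 0.015, 0, 0, 0.2],
  [0, 0.015, 0, 0, 0],
  [0, 0.015, 0, 0, -0.3],
  [0, 0.015, 0, 0, -0.3],
  [0, 0.015, 0, 0, -0.3],
  [0, 0.015, 0, 0, -0.3],
], squeeze=25)

```text
time: 38.3
tool_pos: [0.4682, -0.2614, 0.066]
tool_rot: [3.141, 0.0, 1.618]
contact_force: [1.8, 0.9, 0.7]
opening: 0.0607
grip_force: 25.0
```

jog_arm([
  [0, 0, 0.1, 0, -0.3],
  [0, 0, 0.3, 0, -0.3],
  [0, 0, 0.5, 0, -0.3],
  [0, 0, 0.6, 0, -0.3],
  [0, 0, 0.6, 0, -0.3],
  [0, 0, 0.6, 0, -0.3],
])

```text
time: 38.9
tool_pos: [0.4677, -0.2612, 0.1136]
tool_rot: [-3.141, -0.0, 1.618]
contact_force: [-0.8, -0.3, -2.0]
opening: 0.0607
grip_force: 25.0
```

jog_arm([
  [0, 0.3, 0, 0, -0.3],
  [0, 0.6, 0, 0, -0.3],
  [0, 0.91, 0, 0, -0.3],
])

```text
time: 39.2
tool_pos: [0.4673, -0.1877, 0.1129]
tool_rot: [-3.14, -0.001, 1.618]
contact_force: [-0.0, -0.1, -2.5]
opening: 0.0612
grip_force: 25.0
```

jog_arm([
  [0, 0.3, 0, 0, -0.3],
  [0, 0.6, 0, 0, -0.3],
  [0, 0.91, 0, 0, -0.3],
])

```text
time: 39.5
tool_pos: [0.4674, -0.1147, 0.1131]
tool_rot: [-3.14, -0.001, 1.618]
contact_force: [0.2, -0.4, -2.2]
opening: 0.061
grip_force: 25.0
```

jog_arm([
  [0, 0.3, 0, 0, -0.3],
  [0, 0.6, 0, 0, -0.3],
  [0, 0.91, 0, 0, -0.3],
])

```text
time: 39.8
tool_pos: [0.4673, -0.042, 0.1131]
tool_rot: [-3.14, -0.0, 1.618]
contact_force: [-0.4, 0.5, -2.6]
opening: 0.0611
grip_force: 25.0
```

jog_arm([
  [0, 0.3, 0, 0, -0.3],
  [0, 0.6, 0, 0, -0.3],
  [0, 0.91, 0, 0, -0.3],
])

```text
time: 40.1
tool_pos: [0.4673, 0.0307, 0.1131]
tool_rot: [-3.14, -0.0, 1.618]
contact_force: [-0.1, -0.2, -2.0]
opening: 0.061
grip_force: 25.0
```

jog_arm([
  [0.005, 0.3, 0, 0, -0.3],
  [0.005, 0.6, 0, 0, -0.3],
  [0.005, 0.8, 0, 0, -0.3],
  [0.005, 0.91, 0, 0, -0.3],
  [0.005, 0.91, 0, 0, -0.3],
  [0.005, 0.91, 0, 0, -0.3],
])

```text
time: 40.7
tool_pos: [0.4682, 0.1022, 0.1136]
tool_rot: [-3.141, 0.0, 1.618]
contact_force: [0.5, -0.3, -1.5]
opening: 0.0608
grip_force: 25.0
```

jog_arm([
  [0, 0, -0.2, 0, -0.3],
  [0, 0, -0.4, 0, -0.3],
  [0, 0, -0.55, 0, -0.3],
  [0, 0, -0.65, 0, -0.3],
  [0, 0, -0.7, 0, -0.3],
  [0, 0, -0.72, 0, -0.3],
  [0, 0, -0.73, 0, -0.3],
  [0, 0, -0.73, 0, -0.3],
  [0, 0, -0.73, 0, -0.3],
  [0, 0, -0.73, 0, -0.3],
])

```text
time: 41.7
tool_pos: [0.4686, 0.1026, 0.0558]
tool_rot: [3.141, 0.0, 1.618]
contact_force: [-0.4, 0.2, -1.9]
opening: 0.0608
grip_force: 25.0
```

Exactly over the original spot. Lower until it touches.

jog_arm([
  [0, 0, -0.01, 0, -0.3],
  [0, 0, -0.015, 0, -0.3],
  [0, 0, -0.015, 0, -0.3],
  [0, 0, -0.015, 0, -0.3],
])

```text
time: 42.1
tool_pos: [0.4684, 0.1026, 0.0543]
tool_rot: [3.142, 0.0, 1.618]
contact_force: [-0.3, 0.0, -2.4]
opening: 0.0606
grip_force: 25.0
```

jog_arm([
  [0, 0, -0.01, 0, -0.3],
  [0, 0, -0.01, 0, -0.3],
  [0, 0, -0.01, 0, -0.3],
])

```text
time: 42.4
tool_pos: [0.4687, 0.1026, 0.0539]
tool_rot: [3.141, 0.0, 1.618]
contact_force: [-1.2, 0.3, 3.9]
opening: 0.0611
grip_force: 25.0
```

jog_arm([
  [0, 0, 0, 0, 0.5],
  [0, 0, 0, 0, 0.8],
  [0, 0, 0, 0, 1],
  [0, 0, 0, 0, 1],
  [0, 0, 0.2, 0, 1],
  [0, 0, 0.6, 0, 1],
  [0, 0, 1, 0, 1],
  [0, 0, 1, 0, 1],
])

```text
time: 43.2
tool_pos: [0.4709, 0.1028, 0.1372]
tool_rot: [3.134, -0.0, 1.618]
contact_force: [0.1, -0.1, -0.4]
opening: 0.0915
grip_force: 0.0
```

jog_arm([
  [0.09, -0.45, 0.4, 0, 1],
  [0.18, -0.89, 0.9, 0, 1],
  [0.18, -0.89, 0.9, 0, 1],
])

```text
time: 43.5
tool_pos: [0.4856, 0.0285, 0.209]
tool_rot: [3.134, 0.002, 1.616]
contact_force: [0.1, 0.0, -0.2]
opening: 0.0919
grip_force: 0.0
```

jog_arm([
  [0.09, -0.45, 0, 0, 1],
  [0.18, -0.89, 0, 0, 1],
])

```text
time: 43.7
tool_pos: [0.497, -0.0401, 0.2048]
tool_rot: [-3.141, -0.0, 1.62]
contact_force: [0.7, -0.4, -0.3]
opening: 0.0915
grip_force: 0.0
```

jog_arm([
  [0.09, -0.45, 0, 0, 1],
  [0.18, -0.89, 0, 0, 1],
])

```text
time: 43.9
tool_pos: [0.5114, -0.1119, 0.2042]
tool_rot: [-3.14, -0.001, 1.618]
contact_force: [0.0, -1.0, -1.1]
opening: 0.0918
grip_force: 0.0
```

jog_arm([
  [0.09, -0.45, 0, 0, 1],
  [0.18, -0.89, 0, 0, 1],
])

```text
time: 44.1
tool_pos: [0.5258, -0.1831, 0.2041]
tool_rot: [-3.14, -0.001, 1.618]
contact_force: [0.2, 0.4, 0.0]
opening: 0.0919
grip_force: 0.0
```

jog_arm([
  [0.09, -0.45, 0, 0, 1],
  [0.18, -0.89, 0, 0, 1],
])

```text
time: 44.3
tool_pos: [0.5403, -0.2543, 0.2039]
tool_rot: [-3.14, -0.001, 1.618]
contact_force: [0.1, 0.9, 0.3]
opening: 0.092
grip_force: 0.0
```

jog_arm([
  [0.09, -0.45, 0, 0, 1],
  [0.18, -0.8, 0, 0, 1],
  [0.18, -0.89, 0, 0, 1],
  [0.18, -0.89, 0, 0, 1],
  [0.18, -0.89, 0, 0, 1],
  [0.18, -0.89, 0, 0, 1],
])

```text
time: 44.9
tool_pos: [0.5549, -0.3231, 0.2055]
tool_rot: [-3.141, -0.001, 1.62]
contact_force: [0.4, 0.1, -0.0]
opening: 0.0916
grip_force: 0.0
```

jog_arm([
  [0, -0.025, -0.2, 0, 1],
  [0, -0.025, -0.5, 0, 1],
  [0, -0.025, -0.8, 0, 1],
  [0, -0.025, -0.95, 0, 1],
  [0, -0.025, -1, 0, 1],
  [0, -0.025, -1, 0, 1],
  [0, -0.025, -1, 0, 1],
  [0, -0.025, -1, 0, 1],
  [0, -0.025, -1, 0, 1],
])

```text
time: 45.8
tool_pos: [0.5552, -0.3269, 0.1265]
tool_rot: [3.14, 0.001, 1.618]
contact_force: [-0.1, 0.6, 0.3]
opening: 0.0921
grip_force: 0.0
```

jog_arm([
  [0, 0.015, -0.015, 0, 1],
  [0, 0.015, -0.015, 0, 0.2],
  [0, 0.015, -0.015, 0, 0.1],
  [0, 0.015, -0.015, 0, 0.1],
  [0, 0.015, -0.015, 0, 0],
  [0, 0.015, -0.015, 0, -0.1],
  [0, 0.015, -0.015, 0, -0.2],
  [0, 0.015, -0.015, 0, -0.5],
  [0, 0.015, -0.015, 0, -0.5],
  [0, 0.015, -0.015, 0, -0.5],
  [0, 0.015, -0.015, 0, -0.5],
], squeeze=20)

```text
time: 46.9
tool_pos: [0.5548, -0.3254, 0.1243]
tool_rot: [3.142, -0.0, 1.618]
contact_force: [0.2, 0.6, 1.0]
opening: 0.0432
grip_force: 20.0
```

jog_arm([
  [0, 0, 0.1, 0, -0.5],
  [0, 0, 0.3, 0, -0.5],
  [0, 0, 0.6, 0, -0.5],
  [0, 0, 0.7, 0, -0.5],
  [0, 0, 0.7, 0, -0.5],
  [0, 0, 0.7, 0, -0.5],
])

```text
time: 47.5
tool_pos: [0.5545, -0.3251, 0.1795]
tool_rot: [-3.141, -0.001, 1.618]
contact_force: [-0.8, -0.3, -2.3]
opening: 0.0432
grip_force: 20.0
```

jog_arm([
  [-0.07, 0.29, 0, 0, -0.5],
  [-0.13, 0.58, 0, 0, -0.5],
  [-0.2, 0.88, 0, 0, -0.5],
])

```text
time: 47.8
tool_pos: [0.5379, -0.254, 0.1786]
tool_rot: [-3.139, -0.002, 1.618]
contact_force: [-0.3, -0.2, -2.9]
opening: 0.0435
grip_force: 20.0
```

jog_arm([
  [-0.07, 0.29, 0, 0, -0.5],
  [-0.13, 0.58, 0, 0, -0.5],
  [-0.2, 0.88, 0, 0, -0.5],
])

```text
time: 48.1
tool_pos: [0.5219, -0.1834, 0.179]
tool_rot: [-3.14, -0.001, 1.618]
contact_force: [0.3, -0.2, -2.1]
opening: 0.0437
grip_force: 20.0
```

jog_arm([
  [-0.07, 0.29, 0, 0, -0.5],
  [-0.13, 0.58, 0, 0, -0.5],
  [-0.2, 0.88, 0, 0, -0.5],
])

```text
time: 48.4
tool_pos: [0.5059, -0.1131, 0.1791]
tool_rot: [-3.14, -0.001, 1.618]
contact_force: [-0.2, 0.0, -2.2]
opening: 0.0436
grip_force: 20.0
```

jog_arm([
  [-0.07, 0.29, 0, 0, -0.5],
  [-0.13, 0.58, 0, 0, -0.5],
  [-0.2, 0.88, 0, 0, -0.5],
])

```text
time: 48.7
tool_pos: [0.4899, -0.0428, 0.1792]
tool_rot: [-3.14, -0.001, 1.618]
contact_force: [0.5, 0.7, -1.6]
opening: 0.0433
grip_force: 20.0
```

jog_arm([
  [-0.07, 0.29, 0, 0, -0.5],
  [-0.13, 0.58, 0, 0, -0.5],
  [-0.17, 0.77, 0, 0, -0.5],
  [-0.2, 0.88, 0, 0, -0.5],
  [-0.2, 0.88, 0, 0, -0.5],
  [-0.2, 0.88, 0, 0, -0.5],
])

```text
time: 49.3
tool_pos: [0.4748, 0.0262, 0.18]
tool_rot: [-3.141, 0.0, 1.618]
contact_force: [1.1, -0.2, -2.4]
opening: 0.0434
grip_force: 20.0
```

jog_arm([
  [0, 0, -0.2, 0, -0.5],
  [0, 0, -0.4, 0, -0.5],
  [0, 0, -0.6, 0, -0.5],
  [0, 0, -0.72, 0, -0.5],
  [0, 0, -0.78, 0, -0.5],
  [0, 0, -0.81, 0, -0.5],
  [0, 0, -0.82, 0, -0.5],
  [0, 0, -0.82, 0, -0.5],
  [0, 0, -0.82, 0, -0.5],
  [0, 0, -0.82, 0, -0.5],
])

```text
time: 50.3
tool_pos: [0.4751, 0.0266, 0.1151]
tool_rot: [3.141, 0.0, 1.618]
contact_force: [-0.2, -0.6, -2.3]
opening: 0.0434
grip_force: 20.0
```

jog_arm([
  [0, 0, -0.01, 0, -0.5],
  [0, 0, -0.02, 0, -0.5],
  [0, 0, -0.03, 0, -0.5],
  [0, 0, -0.03, 0, -0.5],
  [0, 0, -0.03, 0, -0.5],
])

```text
time: 50.8
tool_pos: [0.4748, 0.0266, 0.1123]
tool_rot: [3.142, 0.0, 1.618]
contact_force: [0.7, -0.6, -2.2]
opening: 0.0434
grip_force: 20.0
```

jog_arm([
  [0, 0, -0.01, 0, -0.5],
  [0, 0, -0.01, 0, -0.5],
  [0, 0, -0.01, 0, -0.5],
])

```text
time: 51.1
tool_pos: [0.4749, 0.0265, 0.1123]
tool_rot: [3.141, 0.0, 1.618]
contact_force: [-2.4, -0.7, 5.7]
opening: 0.0433
grip_force: 20.0
```

jog_arm([
  [0, 0, 0, 0, 0.3],
  [0, 0, 0, 0, 0.6],
  [0, 0, 0, 0, 1],
  [0, 0, 0, 0, 1],
  [0, 0, 0, 0, 1],
  [0, 0, 0.2, 0, 1],
  [0, 0, 0.6, 0, 1],
  [0, 0, 1, 0, 1],
  [0, 0, 1, 0, 1],
  [0, 0, 1, 0, 1],
])

```text
time: 52.1
tool_pos: [0.475, 0.0266, 0.1918]
tool_rot: [3.14, 0.0, 1.618]
contact_force: [0.1, -1.1, -0.6]
opening: 0.0917
grip_force: 0.0
```

jog_arm([
  [-0.1, -0.45, 0, 0, 1],
  [-0.2, -0.91, 0, 0, 1],
])

```text
time: 52.3
tool_pos: [0.4579, -0.0461, 0.1901]
tool_rot: [-3.139, -0.001, 1.621]
contact_force: [0.3, -0.4, 0.4]
opening: 0.0918
grip_force: 0.0
```

jog_arm([
  [-0.1, -0.45, 0, 0, 1],
  [-0.2, -0.91, 0, 0, 1],
])

```text
time: 52.5
tool_pos: [0.4416, -0.1198, 0.1901]
tool_rot: [-3.139, -0.001, 1.619]
contact_force: [0.8, -0.6, -0.5]
opening: 0.0917
grip_force: 0.0
```

jog_arm([
  [-0.1, -0.45, 0, 0, 1],
  [-0.2, -0.91, 0, 0, 1],
])

```text
time: 52.7
tool_pos: [0.4256, -0.1927, 0.1901]
tool_rot: [-3.139, -0.002, 1.618]
contact_force: [-0.3, 0.4, -0.3]
opening: 0.092
grip_force: 0.0
```

jog_arm([
  [-0.1, -0.45, 0, 0, 1],
  [-0.2, -0.91, 0, 0, 1],
])

```text
time: 52.9
tool_pos: [0.4096, -0.2655, 0.19]
tool_rot: [-3.14, -0.002, 1.618]
contact_force: [0.3, -0.6, -0.2]
opening: 0.0915
grip_force: 0.0
```

jog_arm([
  [-0.1, -0.45, 0, 0, 1],
  [-0.18, -0.91, -0.4, 0, 1],
  [-0.18, -0.91, -0.5, 0, 1],
  [-0.18, -0.91, -0.5, 0, 1],
  [-0.18, -0.91, -0.5, 0, 1],
  [-0.18, -0.91, -0.5, 0, 1],
])

```text
time: 53.5
tool_pos: [0.397, -0.3366, 0.1521]
tool_rot: [3.141, 0.001, 1.62]
contact_force: [-0.3, -0.5, -0.1]
opening: 0.0919
grip_force: 0.0
```

jog_arm([
  [0, -0.02, -0.3, 0, 1],
  [0, -0.02, -0.6, 0, 1],
  [0, -0.02, -0.8, 0, 1],
  [0, -0.02, -0.95, 0, 1],
  [0, -0.02, -1, 0, 1],
  [0, -0.02, -1, 0, 1],
])

```text
time: 54.1
tool_pos: [0.3967, -0.3388, 0.0717]
tool_rot: [3.141, 0.0, 1.619]
contact_force: [0.3, 0.2, 0.3]
opening: 0.092
grip_force: 0.0
```

jog_arm([
  [0, 0, -0.04, 0, 1],
  [0, 0, -0.04, 0, 1],
  [0, 0, -0.04, 0, 1],
  [0, 0, -0.04, 0, 1],
])

```text
time: 54.5
tool_pos: [0.3966, -0.3392, 0.0687]
tool_rot: [3.141, 0.001, 1.618]
contact_force: [-0.4, -1.0, -0.1]
opening: 0.0918
grip_force: 0.0
```

jog_arm([
  [0, 0, 0, 0, 0.2],
  [0, 0, 0, 0, 0.2],
  [0, 0, 0, 0, 0.2],
  [0, 0, 0, 0, 0],
  [0, 0, 0, 0, -0.2],
  [0, 0, 0, 0, -0.5],
  [0, 0, 0, 0, -0.5],
  [0, 0, 0, 0, -0.5],
  [0, 0, 0, 0, -0.5],
  [0, 0, 0, 0, -0.5],
], squeeze=12)

```text
time: 55.5
tool_pos: [0.3964, -0.339, 0.0683]
tool_rot: [3.142, -0.0, 1.618]
contact_force: [0.6, -0.5, -0.6]
opening: 0.0493
grip_force: 12.0
```

jog_arm([
  [0, 0, 0.1, 0, -0.5],
  [0, 0, 0.3, 0, -0.5],
  [0, 0, 0.5, 0, -0.5],
  [0, 0, 0.6, 0, -0.5],
  [0, 0, 0.6, 0, -0.5],
  [0, 0, 0.6, 0, -0.5],
])

```text
time: 56.1
tool_pos: [0.3963, -0.3388, 0.1161]
tool_rot: [-3.141, -0.0, 1.618]
contact_force: [0.0, 0.8, -1.1]
opening: 0.0499
grip_force: 12.0
```

jog_arm([
  [0.08, 0.29, 0, 0, -0.5],
  [0.16, 0.59, 0, 0, -0.5],
  [0.25, 0.89, 0, 0, -0.5],
])

```text
time: 56.4
tool_pos: [0.416, -0.2667, 0.1153]
tool_rot: [-3.14, -0.001, 1.617]
contact_force: [0.7, 0.1, -0.6]
opening: 0.0497
grip_force: 12.0
```

jog_arm([
  [0.08, 0.29, 0, 0, -0.5],
  [0.16, 0.59, 0, 0, -0.5],
  [0.25, 0.89, 0, 0, -0.5],
])

```text
time: 56.7
tool_pos: [0.436, -0.1953, 0.1155]
tool_rot: [-3.14, -0.001, 1.618]
contact_force: [-0.1, 0.1, -1.3]
opening: 0.05
grip_force: 12.0
```

jog_arm([
  [0.08, 0.29, 0, 0, -0.5],
  [0.16, 0.59, 0, 0, -0.5],
  [0.25, 0.89, 0, 0, -0.5],
])

```text
time: 57.0
tool_pos: [0.456, -0.1242, 0.1155]
tool_rot: [-3.14, -0.001, 1.618]
contact_force: [0.1, 0.6, 0.5]
opening: 0.05
grip_force: 12.0
```

jog_arm([
  [0.08, 0.29, 0, 0, -0.5],
  [0.16, 0.59, 0, 0, -0.5],
  [0.22, 0.8, 0, 0, -0.5],
  [0.25, 0.89, 0, 0, -0.5],
  [0.25, 0.89, 0, 0, -0.5],
  [0.25, 0.89, 0, 0, -0.5],
])

```text
time: 57.6
tool_pos: [0.4762, -0.0547, 0.116]
tool_rot: [-3.141, 0.0, 1.618]
contact_force: [0.5, -0.0, -1.0]
opening: 0.0497
grip_force: 12.0
```

jog_arm([
  [0, 0, -0.2, 0, -0.5],
  [0, 0, -0.4, 0, -0.5],
  [0, 0, -0.55, 0, -0.5],
  [0, 0, -0.65, 0, -0.5],
  [0, 0, -0.7, 0, -0.5],
  [0, 0, -0.72, 0, -0.5],
  [0, 0, -0.72, 0, -0.5],
  [0, 0, -0.72, 0, -0.5],
  [0, 0, -0.72, 0, -0.5],
])

```text
time: 58.5
tool_pos: [0.4767, -0.0543, 0.0592]
tool_rot: [3.141, 0.0, 1.618]
contact_force: [-0.1, -0.3, -1.3]
opening: 0.0498
grip_force: 12.0
```

jog_arm([
  [0, 0, -0.01, 0, -0.5],
  [0, 0, -0.02, 0, -0.5],
  [0, 0, -0.03, 0, -0.5],
  [0, 0, -0.03, 0, -0.5],
  [0, 0, -0.03, 0, -0.5],
])

```text
time: 59.0
tool_pos: [0.4764, -0.0542, 0.0563]
tool_rot: [3.142, 0.0, 1.618]
contact_force: [-0.1, 0.3, -0.5]
opening: 0.0497
grip_force: 12.0
```

jog_arm([
  [0, 0, -0.008, 0, -0.5],
  [0, 0, -0.008, 0, -0.5],
  [0, 0, -0.008, 0, -0.5],
])

```text
time: 59.3
tool_pos: [0.4765, -0.0542, 0.0563]
tool_rot: [3.141, 0.0, 1.618]
contact_force: [-3.1, 0.8, 6.3]
opening: 0.0498
grip_force: 12.0
```

Contact. Release, retreat up and back, and check.

jog_arm([
  [0, 0, 0, 0, 0.3],
  [0, 0, 0, 0, 0.6],
  [0, 0, 0, 0, 1],
  [0, 0, 0, 0, 1],
  [0, 0, 0, 0, 1],
  [0, 0, 0.2, 0, 1],
  [0, 0, 0.6, 0, 1],
  [0, 0, 1, 0, 1],
  [0, 0, 1, 0, 1],
])

```text
time: 60.2
tool_pos: [0.4788, -0.0548, 0.1394]
tool_rot: [3.134, 0.002, 1.618]
contact_force: [-0.2, 0.3, 0.3]
opening: 0.0919
grip_force: 0.0
```

jog_arm([
  [0, -0.2, 0.5, 0, 1],
  [0, -0.5, 1, 0, 1],
  [0, -1, 1, 0, 1],
  [0, -1, 1, 0, 1],
])

```text
time: 60.6
tool_pos: [0.4769, -0.1379, 0.2161]
tool_rot: [3.14, 0.002, 1.615]
contact_force: [0.5, 0.5, -0.4]
opening: 0.0919
grip_force: 0.0
```

jog_arm([
  [0, -0.5, 0, 0, 1],
  [0, -1, 0, 0, 1],
  [0, -1, 0, 0, 1],
])

```text
time: 60.9
tool_pos: [0.476, -0.2174, 0.2142]
tool_rot: [-3.14, 0.0, 1.615]
contact_force: [0.5, 0.1, 0.5]
opening: 0.092
grip_force: 0.0
```

jog_arm([
  [0, -0.5, 0, 0, 1],
  [0, -1, 0, 0, 1],
  [0, -1, 0, 0, 1],
])

```text
time: 61.2
tool_pos: [0.476, -0.297, 0.2141]
tool_rot: [-3.14, -0.0, 1.615]
contact_force: [-0.7, 0.5, 0.3]
opening: 0.0915
grip_force: 0.0
```

jog_arm([
  [0, -0.5, 0, 0, 1],
  [0, -1, 0, 0, 1],
  [0, -1, 0, 0, 1],
  [0, -1, 0, 0, 1],
  [0, -1, 0, 0, 1],
])

```text
time: 61.7
tool_pos: [0.4766, -0.3723, 0.2151]
tool_rot: [-3.141, -0.002, 1.619]
contact_force: [0.3, 0.2, -0.2]
opening: 0.0915
grip_force: 0.0
```

```bash
python3 - <<'E'
from h import *
im=shot('top','t5.png');o=cv2.imread('pics/top0.png')
a=cv2.resize(im[200:335,105:335],None,fx=2.6,fy=2.2)
b=cv2.resize(o[200:335,105:335],None,fx=2.6,fy=2.2)
cv2.imwrite('pics/t5b.png',np.vstack([b,a]))
E
```

```text
(no output)
```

View pics/t5b.png

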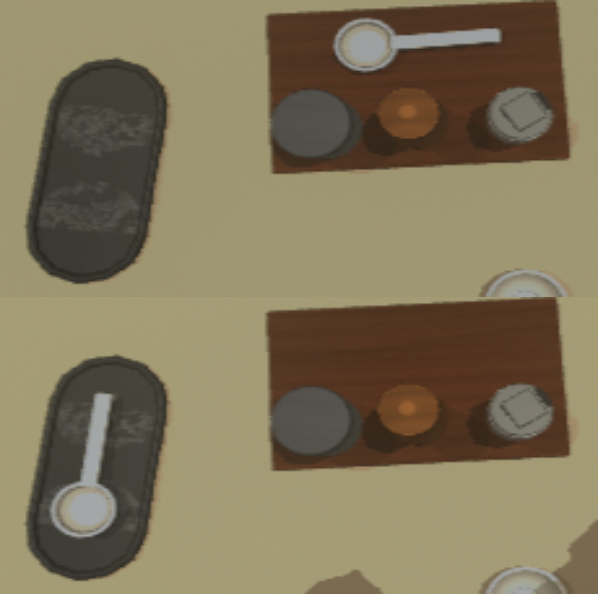

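The before (top) and after (bottom) views match. The canister (312,125), mill (407,112) and shaker (519,113) are back upright on their spots, and the spoon lies lengthwise and centred in the rest. I'm handing in.

```bash
python3 -c "
from cell import ticket;print(ticket.hand_in())"
```

```text
the job is handed in; nothing more can be done
None
```

The job is done and handed in: the spoon lies lengthwise in the middle of its rest (within about 3 mm by the side camera), the canister, mill and shaker are back upright on their original tray spots, and the lid and brush were left alone.

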